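# Open the battery box of a breadboard console

## Task

The cells in the black battery box of the breadboard console are flat. With your fingertips press the orange snap tab down into the box, and with it pressed in push the light grey cover along its rails, away from the tab, until it has left the rails completely and lies flat on the console's dark grey metal panel. Only press and push, do not pick up or lift the cover; then draw back and leave everything else as it stands.

Things in the scene. Friction and masses are not known exactly. Their poses are not given: they have to be found in the camera images.
- battery_box: Black plastic battery box, 100 x 68 mm, let into the panel of the console, immovable. Origin: centre of its underside, 4 mm above the bench. +x: the way the cover slides off; z up. The seat (the cover's underside) and the deck round the tab are 19 mm above the origin, 1 mm above the panel. Under the cover lie four AA cells, below 17 mm; they stay in.
- rail_end (a point): Fixed point on the box: middle of its exit end, at seat height (box frame x = 50, y = 0, z = 19 mm; axes as the box). Rails run from here 62 mm back at both sides; their lips, 28 to 34 mm either side of the middle, reach over the cover's edges, tops 6 mm above this point; the 56 mm between them is free for fingers. The end wall under this point is 0.5 mm lower.
- tab_pad (a point): Middle of the top of the orange snap tab's thumb pad (28 mm along the box's x, 30 mm across). At rest at x = -30, y = 0, z = 28 mm in the box frame: 9 mm above the deck, 4 mm lower than the top of the cover's rib; pad middle to the rib's push face 18 mm, pad edge to rib 4 mm. Goes down with the tab. Axes as the box.
- snap_tab (a joint): Travel of the snap tab, m: 0 = out, 0.007 = hard stop (straight down). Spring: 2.4 N to start, 5.1 N at 4.5 mm, 6.6 N at the stop; comes back out when let go. Its catch stands in a window of the cover just past the rib and holds the cover until the tab is over 2.5 mm in (4 to 5 mm is ample); once the cover has moved 12 mm the tab need no longer be pressed.
- cover: Loose light grey plastic cover (about 28 g): a plate 64 mm long (x), 61 mm wide, 3 mm thick, lying in the rails. Origin: middle of its underside; axes as the box. Seated it is at x = 20, y = 0, z = 19 mm in the box frame. Slides easily (under 2 N). Pushed 62 mm or more (origin at x = 82 mm or more) it is out of the rails and lies on the panel, origin 22 mm above the bench.
- cover_rib (a point): Middle of the push face of the cover's upright rib. The rib stands across the tab end of the cover: 50 mm wide, 5 mm thick, top 13 mm above the cover's underside. Push it along the box's +x. The face is flush with the cover's end, 32 mm behind its origin; this point is 8 mm above its underside.
- breadboard: White breadboard with wired parts, 166 x 55 mm, up to 22 mm above the panel, fixed on the console at x = 0, y = 80 mm. Not to be touched. Origin: centre of its underside.
- solder_reel: Loose reel of solder standing on the bench, 54 mm across, 55 mm high. Origin: centre of its underside. To be left alone.
- hose_connector: Loose orange hose connector with a grey collar standing on the bench, 38 mm across, 58 mm high. Origin: centre of its underside. To be left alone.
- fresh_cells: Loose flat pack of four new AA cells, 50 x 59 mm, 15 mm high. Origin: centre of its underside. To be left alone.
- multimeter: Loose yellow multimeter lying on its back, 190 x 95 mm, 50 mm high. Origin: centre of its underside. To be left alone.
- console: Low metal console 340 x 260 mm, fixed to the bench, its flat dark grey panel 22 mm above the bench. Origin: centre of its underside; axes as the box. The box's origin is at x = -60, y = -50 mm on it; the panel is bare beyond the box's +x end, up to its edge at x = +170 mm. Three binding posts 26 mm high stand on the panel at x = -130 mm, y = 45 to 101 mm.
Things that resemble listed ones, but are neither listed nor needed, are in the scene too. Leave any turquoise look-alike of the cover alone.

How it is judged:
On the way, in this order (a step that is already met when the one before it is completed fails the run):
1. the snap tab is pressed in at least 2.5 mm by the fingers while the cover is still on its seat (value of joint snap_tab above 0.0025 m and x of cover in the frame of battery_box below 0.023 m), for 0.1 s.
2. the cover has slid more than 30 mm along its rails, flat in them (x of cover in the frame of battery_box above 0.05 m and angle between cover's own z axis and vertical below 0.12 rad).
At the end, for the whole second after the job is handed in: The cover lies at rest, flat (within 0.08 rad) and right side up on the console's panel (underside 19 to 25 mm above the bench), out of the rails at the +x end of the box (its middle more than 80 mm from the box's middle along the box's x), and the tab has sprung back out (within 1 mm) (x of cover in the frame of battery_box above 0.08 m and height (world z) of cover between 0.019 and 0.025 m and angle between cover's own z axis and vertical below 0.08 rad and linear speed of cover below 0.02 m/s and value of joint snap_tab below 0.001 m); the robot touches nothing.
It fails at once if the cover is lifted more than 10 mm above its seat (height (world z) of cover above 0.033 m).
It fails at once if a bystander is moved more than 15 mm (distance of any of solder_reel, hose_connector, fresh_cells, multimeter from where it was at the start of the episode above 0.015 m).
It fails at once if the robot presses on the breadboard with more than 3 N (contact force between any of the fingers, the arm and breadboard above 3 N).
It also fails if it takes over 35 s, if anything falls off the work surface, if the arm or the gripper's body presses on something with over 40 N, if the wrist force passes 120 N, or if a joint passes its speed limit or range.

## Robot

A 7-joint arm with a two-finger parallel gripper is mounted at the origin on the work surface. World frame = base frame: x ahead of the robot, y to its left, z up, the work surface at z = 0. Lengths are in m, angles in rad, forces in N, time in s.
With the tool pointing down it reaches from about 0.4 to 0.85 m from the base axis. Payload 10.4 kg.
Tool frame: the origin (TCP) lies between the finger pads; the fingertips stand tcp_to_tips ahead of it and the grasp point (between the pads) lies 8 mm behind it (tcp_to_tips is the distance from the TCP to the fingertips, in m); z points along the fingers, y is the line along which they close (so a half turn about z gives the same grasp; the last joint's range is limited). The gripper opens to 85 mm and grips with 20 to 120 N. Pads are 22 mm wide; open, the fingers measure 114 mm over their backs; the gripper's body (76 mm by 85 mm) begins 54 mm behind the grasp point. The pads swing forward as they close: fully open they stand 13 mm farther back than shut.
Start: joints at [1.272, 0.332, -0.065, 1.46, 0.022, 1.35, -0.088], TCP at [0.17, -0.601, 0.203] pointing down, gripper open.
Joint ranges: [-2.6, 2.6], [-0.5, 2.12], [-1.47, 1.34], [0.16, 2.42], [-1.27, 4.41], [0.06, 2.06], [-2.6, 2.6]. Speed limits (rad/s): [2.22, 2.22, 2.79, 2.79, 3.14, 3.14, 3.14].

## Interface

Orientations are given as a unit quaternion [x, y, z, w].
In Python, from workcell import * gives the robot as it stands.
- The arm moves only by the tool apply_moves, never from a script. Its argument "rows" is a list of rows, each an object of numbers: "x", "y", "z": the shift along the tool's x, y, z in mm; "ax", "ay", "az": the turn, a rotation vector about the tool's x, y, z in degrees; "gripper": the closure, from 0 (fully open) to 1 (shut). A call has 1 to 5 rows; each row shifts and turns the commanded pose from where the row before left it, along the tool's axes as they then stand; what a row does not reach is not made up. A row lasts 1/12 s, in which the tool goes at most 41.7 mm and 7.16 degrees, less where a joint would pass 70% of its speed; a pose out of reach is approached as far as the arm can. A call with a gripper value outside its range is refused whole. The fingers move at their own pace and stop on an object; "newtons" is the grip in N (left out, the last holds). Time passes only in rows, so rows that do not move let the fingers close. It gives the time, the measured TCP pose, the force, the opening and the grip force at its end, in the units of the state.
- get_obs(): the state, without advancing time (a new reading comes with each control period).
- camera(name): name is "scene" or "top" or "wrist"; returns a dict with "color" (384x512x3 uint8, red, green, blue), "fov_y" (degrees; the focal length in pixels is half the picture's height over the tangent of half this angle, whatever the lens; pixels are square), "cx", "cy" (the principal point, pixels), "rvec" (rotation vector, rad) and "tvec" (3), from world to camera coordinates, as OpenCV has them. Camera axes: x right, y down, z forward; pixel columns grow to the right and rows downward; lengths in m; the calibration is good to about 2 mm. A picture is of the moment at which its call begins. There is no depth.
- hand_in(): hands the job in; it is judged then, once.
The state is a dict: "clock": time; "joint_pos": joint angles; "joint_velocities": joint speeds; "tau": joint torques, N m; "position": TCP position; "ee_rot": TCP orientation; "ft_force": force on the tool from outside, world axes, zero at the start; "torque": the same for the moment, N m; "grip_width": opening from 0.0 (shut) to 1.0 (fully open); "grasp_force": force on a finger pad.
Only numpy, scipy, OpenCV 4.12 (cv2) and the standard library are available. Lean on these libraries where they do the work, as an engineer would, in place of code of your own. Each camera call takes 0.05 s, during which the arm holds its last target. There are 200 camera calls.

## Working session

There is one attempt and no reset: what is moved stays moved. The work goes in short steps, Python scripts to look and compute and a tool call to move; the robot and the scene stay as the last step left them, time stands still between calls to the robot, and variables do not carry over. Pictures are saved under pics/ and viewed, at most 10 in all, crops included, and the job is handed in when it is done.

Besides the shell and the picture viewer there is one more tool, called after ">>>" as name([rows], argument=value, ...), one row to a line, values as JSON. apply_moves: Moves the arm, as the interface text tells. Its arguments: {"type":"object","properties":{"rows":{"type":"array","items":{"type":"object","properties":{"x":{"type":"number"},"y":{"type":"number"},"z":{"type":"number"},"ax":{"type":"number"},"ay":{"type":"number"},"az":{"type":"number"},"gripper":{"type":"number"}}}},"newtons":{"type":"number"}},"required":["rows"]}

```bash
mkdir -p pics; ls; cat > h.py <<'E'
from workcell import *
import numpy as np, cv2
from scipy.spatial.transform import Rotation as R
def snap(n,f):
    c=camera(n); cv2.imwrite('pics/'+f,c['color'][:,:,::-1]); np.save('pics/'+f+'.npy',{k:v for k,v in c.items()},allow_pickle=True); return c
def load(f): return np.load('pics/'+f+'.npy',allow_pickle=True).item()
def K(c):
    h,w=c['color'].shape[:2]; f=h/2/np.tan(np.radians(c['fov_y'])/2)
    return np.array([[f,0,c['cx']],[0,f,c['cy']],[0,0,1]])
def px2w(c,u,v,z):
    Rm=cv2.Rodrigues(np.array(c['rvec'],float))[0]; t=np.array(c['tvec'],float).ravel()
    o=-Rm.T@t; d=Rm.T@np.linalg.inv(K(c))@[u,v,1]; return o+d*(z-o[2])/d[2]
def w2px(c,p): return cv2.projectPoints(np.atleast_2d(np.array(p,float)),np.array(c['rvec'],float),np.array(c['tvec'],float),K(c),None)[0][:,0]
E
python3 - <<'E'
from h import *
for n in ('top','scene'): c=snap(n,n+'1.png')
a=cv2.imread('pics/top1.png');b=cv2.imread('pics/scene1.png')
o=get_obs(); print({k:np.round(v,3) for k,v in o.items()})
try: print(tcp_to_tips)
except Exception as e: print(e)
E
```

```text
pics
{'clock': np.float64(0.1), 'joint_pos': array([ 1.272,  0.333, -0.065,  1.461,  0.022,  1.35 , -0.089]), 'joint_velocities': array([ 0.   , -0.001, -0.   , -0.002,  0.001,  0.001,  0.001]), 'tau': array([ 1.0000e-03, -6.2675e+01,  4.8000e-02, -3.9243e+01,  1.6000e-02,
        7.0000e-03,  0.0000e+00]), 'position': array([ 0.17 , -0.601,  0.202]), 'ee_rot': array([ 0.991,  0.137, -0.   , -0.001]), 'ft_force': array([ 0.07 , -0.145, -0.357]), 'torque': array([-0.   , -0.068,  0.042]), 'grasp_force': np.float64(0.0), 'grip_width': np.float64(0.998)}
0.011
```

View pics/top1.png

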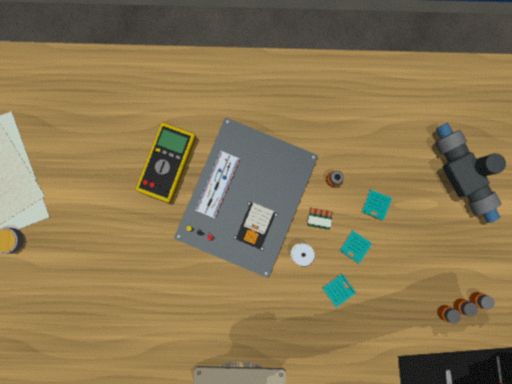

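View pics/scene1.png

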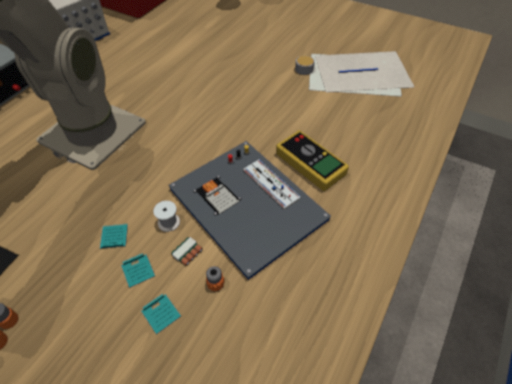

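The top view shows the console with corners near (228,121), (316,156), (267,274) and (177,237). The box is at about (256,226), with its orange tab at (251,237) and light grey cover at (260,217). The candidates for the cover are the light grey one at (260,217) and three turquoise plates at (377,205), (356,247) and (339,290). Only the light grey one sits in the black box beside the orange tab. I'll confirm that in an enlarged crop.

```bash
python3 - <<'E'
from h import *
c=load('top1.png'); im=c['color']
g=cv2.cvtColor(im,cv2.COLOR_RGB2HSV)
m=((g[:,:,1]<75)&(g[:,:,2]>50)&(g[:,:,2]<140)).astype(np.uint8)
m[:100]=0;m[290:]=0;m[:,:165]=0;m[:,330:]=0
m=cv2.morphologyEx(m,cv2.MORPH_CLOSE,np.ones((7,7)));m=cv2.morphologyEx(m,cv2.MORPH_OPEN,np.ones((7,7)))
cs=max(cv2.findContours(m,0,2)[0],key=cv2.contourArea)
r=cv2.minAreaRect(cs); P=cv2.boxPoints(r); print(P)
W=np.array([px2w(c,u,v,.022) for u,v in P]); print(W.round(4),np.linalg.norm(np.diff(W,axis=0),axis=1))
o=(g[:,:,0]<14)&(g[:,:,1]>190)&(g[:,:,2]>150); o[:228]=0;o[250:]=0;o[:,:240]=0;o[:,265:]=0
v,u=np.nonzero(o);print('tab',len(u),u.mean(),v.mean(),px2w(c,u.mean()+.0,v.mean(),.032))
l=(g[:,:,1]<80)&(g[:,:,2]>165);l[:198]=0;l[240:]=0;l[:,:243]=0;l[:,280:]=0
v,u=np.nonzero(l);print('cover',len(u),u.mean(),v.mean(),px2w(c,u.mean(),v.mean(),.027))
s=c['color'][190:262,225:321]; cv2.imwrite('pics/crop1.png',cv2.resize(s,None,fx=8,fy=8,interpolation=3)[:,:,::-1])
E
```

```text
[[172.94315 238.80406]
 [223.83047 115.8264 ]
 [318.7797  155.11574]
 [267.89236 278.09338]]
[[ 0.4336  0.1785  0.022 ]
 [ 0.7541  0.0584  0.022 ]
 [ 0.6574 -0.1891  0.022 ]
 [ 0.341  -0.0647  0.022 ]] [0.3422229  0.26569892 0.33999595]
tab 0 nan nan [nan nan nan]
cover 495 258.4464646464646 217.48282828282828 [ 0.49298053 -0.03722302  0.027     ]<stdin>:11: RuntimeWarning: Mean of empty slice.
  ret = ret.dtype.type(ret / rcount)
```

View pics/crop1.png

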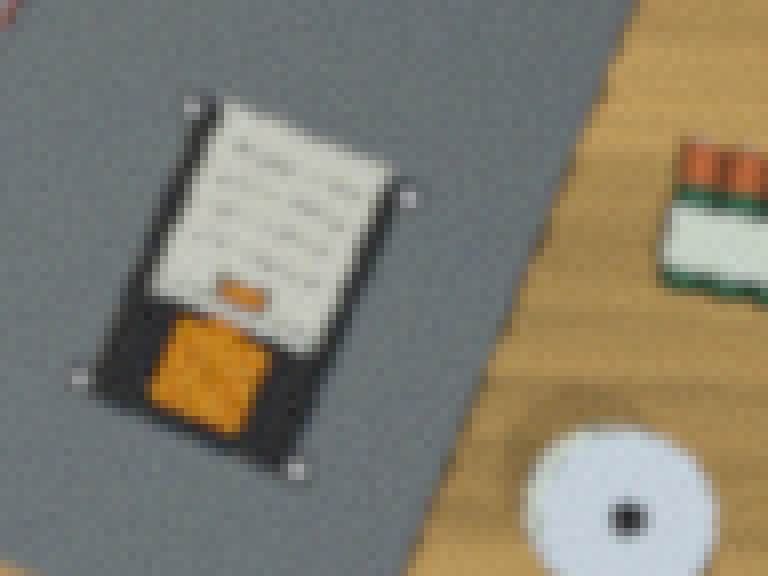

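Confirmed: the crop shows the light grey cover with the orange catch in its window, next to the orange thumb pad. The turquoise plates are decoys. The console yaw is about -21°, and the two estimates of the box position, (0.473,-0.029) and (0.474,-0.030), agree. The tab pad is therefore near (0.446,-0.019). Next I approach with the gripper shut.

>>> apply_moves([
  {"x": 21, "y": -24, "gripper": 1},
  {"x": 21, "y": -24, "gripper": 1},
  {"x": 21, "y": -24, "gripper": 1},
  {"x": 21, "y": -24, "gripper": 1},
  {"x": 21, "y": -24, "gripper": 1},
], newtons=40)

```text
invalid input at $.rows[0]: expected keys x, y, z, ax, ay, az, gripper
```

>>> apply_moves([
  {"x": 21, "y": -24, "gripper": 1},
  {"x": 21, "y": -24, "gripper": 1},
  {"x": 21, "y": -24, "gripper": 1},
  {"x": 21, "y": -24, "gripper": 1},
  {"x": 21, "y": -24, "gripper": 1},
])

```text
invalid input at $.rows[0]: expected keys x, y, z, ax, ay, az, gripper
```

>>> apply_moves([
  {"x": 21, "y": -24, "gripper": 1},
  {"x": 21, "y": -24, "gripper": 1},
  {"x": 21, "y": -24, "gripper": 1},
  {"x": 21, "y": -24, "gripper": 1},
  {"x": 21, "y": -24, "gripper": 1},
])

```text
invalid input at $.rows[0]: expected keys x, y, z, ax, ay, az, gripper
```

>>> apply_moves([
  {"x": 21, "y": -24, "z": 0, "ax": 0, "ay": 0, "az": 0, "gripper": 1},
  {"x": 21, "y": -24, "z": 0, "ax": 0, "ay": 0, "az": 0, "gripper": 1},
  {"x": 21, "y": -24, "z": 0, "ax": 0, "ay": 0, "az": 0, "gripper": 1},
  {"x": 21, "y": -24, "z": 0, "ax": 0, "ay": 0, "az": 0, "gripper": 1},
  {"x": 21, "y": -24, "z": 0, "ax": 0, "ay": 0, "az": 0, "gripper": 1},
], newtons=40)

```text
clock: 0.52
position: [0.2389, -0.4557, 0.2024]
ee_rot: [0.991, 0.137, -0.0, -0.0]
ft_force: [0.7, -0.8, 0.0]
grip_width: 0.299
grasp_force: 0.0
```

>>> apply_moves([
  {"x": 21, "y": -24, "z": 0, "ax": 0, "ay": 0, "az": 0, "gripper": 1},
  {"x": 21, "y": -24, "z": 0, "ax": 0, "ay": 0, "az": 0, "gripper": 1},
  {"x": 21, "y": -24, "z": 0, "ax": 0, "ay": 0, "az": 0, "gripper": 1},
  {"x": 21, "y": -24, "z": 0, "ax": 0, "ay": 0, "az": 0, "gripper": 1},
  {"x": 21, "y": -24, "z": 0, "ax": 0, "ay": 0, "az": 0, "gripper": 1},
])

```text
clock: 0.93
position: [0.3071, -0.3116, 0.2026]
ee_rot: [0.991, 0.137, -0.0, -0.0]
ft_force: [0.9, -0.5, 0.3]
grip_width: 0.001
grasp_force: 0.0
```

>>> apply_moves([
  {"x": 21, "y": -24, "z": 0, "ax": 0, "ay": 0, "az": 0, "gripper": 1},
  {"x": 21, "y": -24, "z": 0, "ax": 0, "ay": 0, "az": 0, "gripper": 1},
  {"x": 21, "y": -24, "z": 0, "ax": 0, "ay": 0, "az": 0, "gripper": 1},
  {"x": 21, "y": -24, "z": 0, "ax": 0, "ay": 0, "az": 0, "gripper": 1},
  {"x": 21, "y": -24, "z": 0, "ax": 0, "ay": 0, "az": 0, "gripper": 1},
])

```text
clock: 1.35
position: [0.3754, -0.1677, 0.2027]
ee_rot: [0.991, 0.137, -0.0, 0.0]
ft_force: [1.3, -0.3, -0.1]
grip_width: -0.004
grasp_force: 0.0
```

>>> apply_moves([
  {"x": 21, "y": -24, "z": 0, "ax": 0, "ay": 0, "az": 0, "gripper": 1},
  {"x": 21, "y": -24, "z": 0, "ax": 0, "ay": 0, "az": 0, "gripper": 1},
  {"x": 21, "y": -24, "z": 0, "ax": 0, "ay": 0, "az": 0, "gripper": 1},
  {"x": 21, "y": -24, "z": 0, "ax": 0, "ay": 0, "az": 0, "gripper": 1},
  {"x": 21, "y": -24, "z": 0, "ax": 0, "ay": 0, "az": 0, "gripper": 1},
])

```text
clock: 1.77
position: [0.4438, -0.0237, 0.2028]
ee_rot: [0.991, 0.137, 0.0, 0.0]
ft_force: [1.4, -0.0, 0.3]
grip_width: 0.002
grasp_force: 0.0
```

>>> apply_moves([
  {"x": 0, "y": 0, "z": 20, "ax": 0, "ay": 0, "az": 7, "gripper": 1},
  {"x": 0, "y": 0, "z": 20, "ax": 0, "ay": 0, "az": 7, "gripper": 1},
  {"x": 0, "y": 0, "z": 20, "ax": 0, "ay": 0, "az": 7, "gripper": 1},
  {"x": 0, "y": 0, "z": 10, "ax": 0, "ay": 0, "az": 7, "gripper": 1},
  {"x": 0, "y": 0, "z": 0, "ax": 0, "ay": 0, "az": 7, "gripper": 1},
])

```text
clock: 2.18
position: [0.4418, -0.0251, 0.1302]
ee_rot: [0.985, -0.17, -0.002, -0.0]
ft_force: [0.3, 0.8, 0.6]
grip_width: -0.004
grasp_force: 0.0
```

>>> apply_moves([
  {"x": 0, "y": 0, "z": 0, "ax": 0, "ay": 0, "az": 1.8, "gripper": 1},
  {"x": 0, "y": 0, "z": 0, "ax": 0, "ay": 0, "az": 0, "gripper": 1},
])

```text
clock: 2.35
position: [0.4433, -0.0251, 0.1324]
ee_rot: [0.983, -0.183, -0.0, 0.0]
ft_force: [-0.1, -0.8, 0.3]
grip_width: 0.001
grasp_force: 0.0
```

```bash
python3 - <<'E'
from h import *
c=snap('wrist','w1.png'); o=get_obs(); print(o['position'],o['ee_rot'],o['clock'])
b=np.array([.4735,-.0297,.004]);Rz=R.from_euler('z',-21,degrees=True)
im=c['color'][:,:,::-1].copy()
for p in [(-30,0,28),(-50,-34,19),(-50,34,19),(50,34,19),(50,-34,19),(-12,25,32),(-12,-25,32)]:
    u=w2px(c,b+Rz.apply(np.array(p)/1e3))[0]; cv2.drawMarker(im,tuple(int(x) for x in u.round()),(255,0,255),0,10,1); print(p,u)
cv2.imwrite('pics/w1m.png',im)
E
```

```text
[ 0.44341233 -0.02514048  0.1325946 ] [ 9.83360221e-01 -1.81666240e-01 -2.29627177e-04  2.69903208e-05] 2.4
(-30, 0, 28) [245.57964821 185.41229514]
(-50, -34, 19) [281.72186452 203.63222754]
(-50, 34, 19) [210.17434489 203.66211937]
(50, 34, 19) [205.89471607  93.07799021]
(50, -34, 19) [284.48092784  93.05687261]
(-12, 25, 32) [216.83562173 166.54682358]
(-12, -25, 32) [273.82194505 166.52586623]
```

View pics/w1m.png

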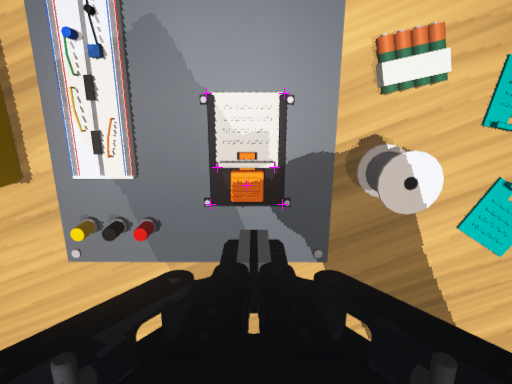

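The wrist view matches the projected box model to about 1 px. The tab pad is at (247,186) and the rib at y≈164, and the yaw agrees. I shift 5 mm sideways and descend to just above the pad.

>>> apply_moves([
  {"x": 0, "y": -5, "z": 20, "ax": 0, "ay": 0, "az": 0, "gripper": 1},
  {"x": 0, "y": 0, "z": 25, "ax": 0, "ay": 0, "az": 0, "gripper": 1},
  {"x": 0, "y": 0, "z": 20, "ax": 0, "ay": 0, "az": 0, "gripper": 1},
  {"x": 0, "y": 0, "z": 12, "ax": 0, "ay": 0, "az": 0, "gripper": 1},
  {"x": 0, "y": 0, "z": 3, "ax": 0, "ay": 0, "az": 0, "gripper": 1},
])

```text
clock: 2.82
position: [0.444, -0.0204, 0.0509]
ee_rot: [0.983, -0.181, -0.002, -0.0]
ft_force: [-0.2, 0.1, -0.4]
grip_width: 0.001
grasp_force: 0.0
```

>>> apply_moves([
  {"x": 0, "y": 0, "z": 0, "ax": 0, "ay": 0, "az": 0, "gripper": 1},
  {"x": 0, "y": 0, "z": 0, "ax": 0, "ay": 0, "az": 0, "gripper": 1},
])

```text
clock: 2.98
position: [0.4459, -0.0205, 0.0535]
ee_rot: [0.983, -0.182, 0.0, -0.0]
ft_force: [-0.2, 0.7, 0.3]
grip_width: 0.002
grasp_force: 0.0
```

```bash
python3 - <<'E'
from h import *
c=snap('wrist','w2.png'); o=get_obs()
b=np.array([.4735,-.0297,.004]);Rz=R.from_euler('z',-21,degrees=True)
p=np.array(o['position']);q=R.from_quat(o['ee_rot']);tip=p+q.apply([0,0,.011])
print(p,'tip box mm',Rz.inv().apply(tip-b)*1e3,'yaw',np.degrees(np.arctan2(*q.apply([1,0,0])[[1,0]])),'tilt',q.apply([0,0,1]), o['ft_force'])
E
```

```text
[ 0.44615086 -0.02053839  0.05376575] tip box mm [-28.80014837  -1.24544207  38.76576498] yaw -20.969691426689742 tilt [ 1.41477409e-03 -2.97882331e-04 -9.99998955e-01] [ 0.44838507 -0.25630632 -0.30989414]
```

View pics/w2.png

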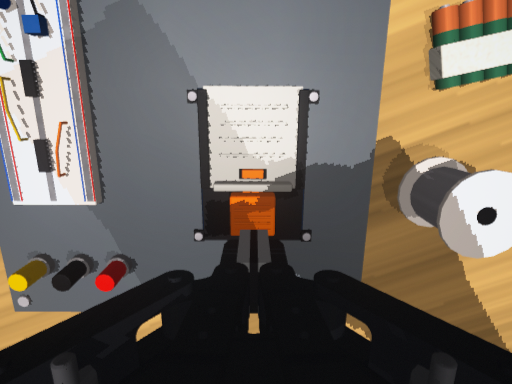

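The fingertips are centred over the pad (column 254 against the tab's 253) and sit about 11 mm above it. Now I press.

>>> apply_moves([
  {"x": -1, "y": 0, "z": 6, "ax": 0, "ay": 0, "az": 0, "gripper": 1},
  {"x": 0, "y": 0, "z": 5, "ax": 0, "ay": 0, "az": 0, "gripper": 1},
  {"x": 0, "y": 0, "z": 2, "ax": 0, "ay": 0, "az": 0, "gripper": 1},
  {"x": 0, "y": 0, "z": 2, "ax": 0, "ay": 0, "az": 0, "gripper": 1},
  {"x": 0, "y": 0, "z": 1, "ax": 0, "ay": 0, "az": 0, "gripper": 1},
])

```text
clock: 3.45
position: [0.4443, -0.0202, 0.0365]
ee_rot: [0.983, -0.182, -0.0, 0.0]
ft_force: [-0.5, 0.4, -0.1]
grip_width: -0.003
grasp_force: 0.0
```

>>> apply_moves([
  {"x": 0, "y": 0, "z": 0, "ax": 0, "ay": 0, "az": 0, "gripper": 1},
  {"x": 0, "y": 0, "z": 0, "ax": 0, "ay": 0, "az": 0, "gripper": 1},
  {"x": 0, "y": 0, "z": 0, "ax": 0, "ay": 0, "az": 0, "gripper": 1},
])

```text
clock: 3.7
position: [0.4446, -0.0201, 0.0369]
ee_rot: [0.983, -0.182, 0.0, 0.0]
ft_force: [-0.0, 0.2, 0.9]
grip_width: 0.0
grasp_force: 0.0
```

The force is under 1 N, so I'll look before going further.

```bash
python3 - <<'E'
from h import *
c=snap('wrist','w3.png'); o=get_obs(); print(o['position'],o['ft_force'],o['torque'],o['tau'])
cv2.imwrite('pics/w3c.png',cv2.resize(c['color'][120:270,160:360],None,fx=4,fy=4,interpolation=2)[:,:,::-1])
q=R.from_quat(o['ee_rot'])
for d in (0,.005,.011): print(d,w2px(c,np.array(o['position'])+q.apply([0,0,d]))[0])
E
```

```text
[ 0.44465464 -0.02016567  0.03695016] [-0.72048211 -0.66232629 -0.2684159 ] [-0.00581188 -0.01384044  0.00848871] [-8.83160363e-03 -3.68389928e+01 -3.95307139e+00 -3.20926380e+01
  1.39298325e-02  2.04972741e-03  7.33929919e-04]
0 [252.63888602 225.07423872]
0.005 [252.65403076 222.11911376]
0.011 [252.67120435 218.76810755]
```

View pics/w3c.png

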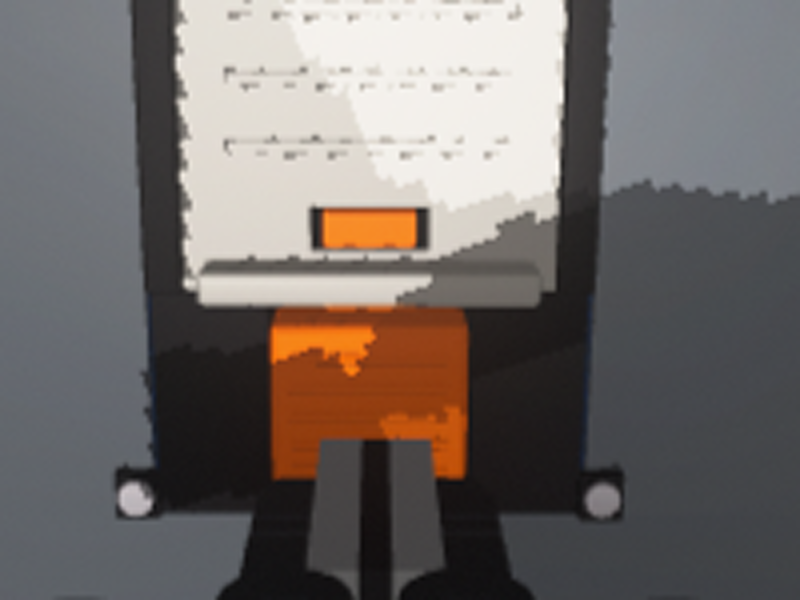

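```bash
python3 - <<'E'
from h import *
c=load('w3.png'); o=get_obs(); q=R.from_quat(o['ee_rot']);p=np.array(o['position'])
Rm=cv2.Rodrigues(np.array(c['rvec'],float))[0];C=-Rm.T@np.array(c['tvec'],float).ravel()
print('cam in tool',q.inv().apply(C-p)*1e3,'axis',q.inv().apply(Rm[2]))
for hx in (0,4,8,11): print(hx,[(d,w2px(c,p+q.apply([hx/1e3,0,d/1e3]))[0].round(1)[1]) for d in (-30,-20,-10,0,11)])
b=np.array([.4735,-.0297,.004]);Rz=R.from_euler('z',-21,degrees=True)
print([w2px(c,b+Rz.apply(np.array(s)/1e3))[0].round(1) for s in [(-16,15,28),(-16,-15,28),(-44,15,28),(-44,-15,28),(-12,25,32),(-12,-25,32)]])
E
```

```text
cam in tool [  65.3629112     0.2720284  -171.15685592] axis [-2.61865954e-01  6.81574402e-04  9.65104014e-01]
0 [(-30, np.float64(246.7)), (-20, np.float64(238.6)), (-10, np.float64(231.5)), (0, np.float64(225.1)), (11, np.float64(218.8))]
4 [(-30, np.float64(239.3)), (-20, np.float64(231.6)), (-10, np.float64(224.8)), (0, np.float64(218.7)), (11, np.float64(212.7))]
8 [(-30, np.float64(231.7)), (-20, np.float64(224.4)), (-10, np.float64(218.0)), (0, np.float64(212.2)), (11, np.float64(206.6))]
11 [(-30, np.float64(226.0)), (-20, np.float64(219.0)), (-10, np.float64(212.8)), (0, np.float64(207.3)), (11, np.float64(201.9))]
[array([225. , 199.4]), array([275.5, 199.4]), array([226. , 242.9]), array([274.6, 243. ]), array([207. , 194.7]), array([293.4, 194.7])]
```

>>> apply_moves([
  {"x": 0, "y": 0, "z": 1, "ax": 0, "ay": 0, "az": 0, "gripper": 1},
  {"x": 0, "y": 0, "z": 1, "ax": 0, "ay": 0, "az": 0, "gripper": 1},
  {"x": 0, "y": 0, "z": 0, "ax": 0, "ay": 0, "az": 0, "gripper": 1},
])

```text
clock: 4.0
position: [0.4444, -0.0202, 0.0346]
ee_rot: [0.983, -0.182, -0.0, 0.0]
ft_force: [0.3, 0.1, -0.0]
grip_width: 0.001
grasp_force: 0.0
```

The tab still projects at its rest height, so the tips haven't reached it yet. I'll go down in small steps and watch the force.

>>> apply_moves([
  {"x": 0, "y": 0, "z": 1, "ax": 0, "ay": 0, "az": 0, "gripper": 1},
  {"x": 0, "y": 0, "z": 1, "ax": 0, "ay": 0, "az": 0, "gripper": 1},
  {"x": 0, "y": 0, "z": 1, "ax": 0, "ay": 0, "az": 0, "gripper": 1},
  {"x": 0, "y": 0, "z": 0, "ax": 0, "ay": 0, "az": 0, "gripper": 1},
])

```text
clock: 4.33
position: [0.4443, -0.0202, 0.0316]
ee_rot: [0.983, -0.182, -0.0, 0.0]
ft_force: [-0.2, -0.2, -0.2]
grip_width: 0.003
grasp_force: 0.0
```

```bash
python3 - <<'E'
from h import *
c=camera('scene'); d=snap('wrist','w4.png'); o=get_obs();print(o['position'],o['ft_force'])
u=w2px(c,o['position'])[0];print(u)
x,y=int(u[0]),int(u[1]); s=c['color'][max(0,y-40):y+35,max(0,x-50):x+50]
s=cv2.resize(s,(600,450),interpolation=2)
cv2.imwrite('pics/s4.png',s[:,:,::-1])
E
```

```text
[ 0.44447082 -0.02011754  0.03175023] [-0.31899592  0.25857234 -0.39153377]
[209.46653535 186.20563182]
```

View pics/s4.png

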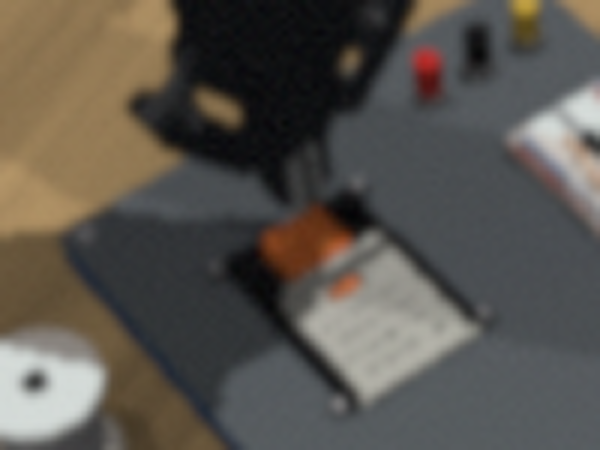

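```bash
python3 - <<'E'
from h import *
c=camera('scene'); d=load('w4.png'); o=get_obs(); q=R.from_quat(o['ee_rot']);p=np.array(o['position'])
def P(c): return K(c)@np.c_[cv2.Rodrigues(np.array(c['rvec'],float))[0],np.array(c['tvec'],float).ravel()]
for us in ([211,179],[211,181],[210,178]):
    X=cv2.triangulatePoints(P(d),P(c),np.array([[253.5],[230.]]),np.array(us,float)[:,None]);X=(X[:3]/X[3]).ravel()
    print(X,'tool mm',q.inv().apply(X-p)*1e3, w2px(d,X)[0],w2px(c,X)[0])
cv2.imwrite('pics/w4c.png',cv2.resize(d['color'][150:270,180:340],None,fx=4,fy=4,interpolation=2)[:,:,::-1])
E
```

```text
[ 0.45735426 -0.02537243  0.07358471] tool mm [ 13.89989153   0.30148579 -41.80483585] [253.03051904 229.41115287] [210.92240904 178.97431449]
[ 0.45411673 -0.02349446  0.06228407] tool mm [ 10.20437573  -0.29245936 -30.50424947] [251.81735343 227.86888908] [210.70004645 180.89926366]
[ 0.45700032 -0.02654671  0.07785694] tool mm [ 13.99017752   1.5248109  -46.07700675] [255.83904339 232.87734374] [210.37330004 178.12000005]
```

View pics/w4c.png

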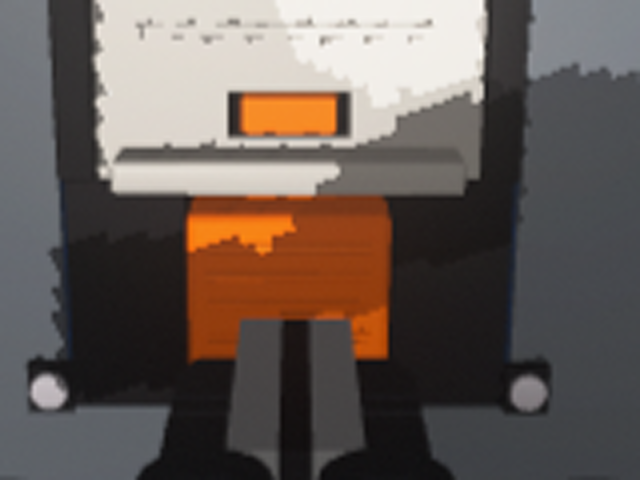

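The scene view and the wrist view both put the visible fingertips about 35 mm higher than the stated TCP offset implies. The sideways alignment is good. I'll trust contact force and go down further, coarse first and then fine.

>>> apply_moves([
  {"x": 0, "y": 0, "z": 6, "ax": 0, "ay": 0, "az": 0, "gripper": 1},
  {"x": 0, "y": 0, "z": 6, "ax": 0, "ay": 0, "az": 0, "gripper": 1},
  {"x": 0, "y": 0, "z": 6, "ax": 0, "ay": 0, "az": 0, "gripper": 1},
  {"x": 0, "y": 0, "z": 2, "ax": 0, "ay": 0, "az": 0, "gripper": 1},
  {"x": 0, "y": 0, "z": 0, "ax": 0, "ay": 0, "az": 0, "gripper": 1},
])

```text
clock: 4.9
position: [0.4438, -0.02, 0.0109]
ee_rot: [0.983, -0.182, -0.001, -0.0]
ft_force: [-0.0, -0.2, -0.1]
grip_width: -0.0
grasp_force: 0.0
```

>>> apply_moves([
  {"x": 0, "y": 0, "z": 2, "ax": 0, "ay": 0, "az": 0, "gripper": 1},
  {"x": 0, "y": 0, "z": 2, "ax": 0, "ay": 0, "az": 0, "gripper": 1},
  {"x": 0, "y": 0, "z": 2, "ax": 0, "ay": 0, "az": 0, "gripper": 1},
])

```text
clock: 5.15
position: [0.4447, -0.0202, 0.0058]
ee_rot: [0.983, -0.182, 0.0, 0.0]
ft_force: [0.5, -0.4, 0.1]
grip_width: 0.003
grasp_force: 0.0
```

>>> apply_moves([
  {"x": 0, "y": 0, "z": 1.5, "ax": 0, "ay": 0, "az": 0, "gripper": 1},
  {"x": 0, "y": 0, "z": 1.5, "ax": 0, "ay": 0, "az": 0, "gripper": 1},
])

```text
clock: 5.32
position: [0.4446, -0.0202, 0.0027]
ee_rot: [0.983, -0.182, 0.0, 0.0]
ft_force: [-1.3, 0.0, 2.9]
grip_width: 0.001
grasp_force: 1.4
```

>>> apply_moves([
  {"x": 0, "y": 0, "z": 1, "ax": 0, "ay": 0, "az": 0, "gripper": 1},
  {"x": 0, "y": 0, "z": 0.5, "ax": 0, "ay": 0, "az": 0, "gripper": 1},
])

```text
clock: 5.48
position: [0.4445, -0.0202, 0.0013]
ee_rot: [0.983, -0.182, 0.0, 0.0]
ft_force: [-1.4, -0.5, 3.3]
grip_width: -0.003
grasp_force: 1.8
```

```bash
python3 - <<'E'
from h import *
d=snap('wrist','w5.png'); c=snap('scene','s5.png');o=get_obs();print(o['position'],o['ft_force'])
a=cv2.resize(d['color'][130:270,180:340],(640,560),interpolation=2)
cv2.imwrite('pics/w5c.png',a[:,:,::-1])
E
```

```text
[ 0.44455692 -0.02017676  0.00139684] [-1.33828624 -0.27607856  4.07307087]
```

View pics/w5c.png

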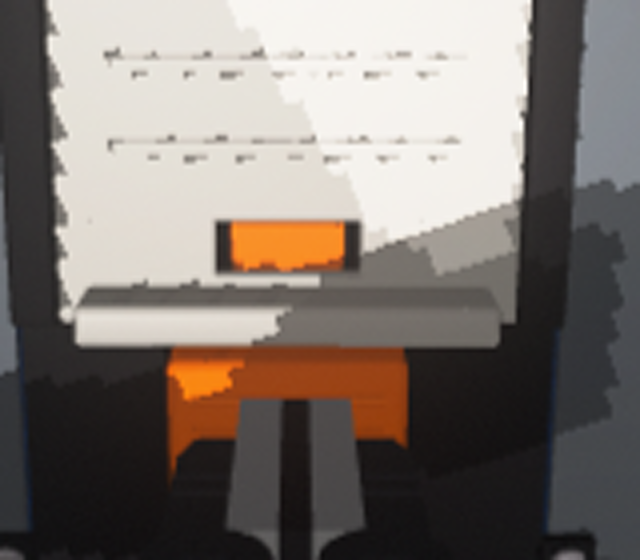

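The tips are on the pad now: about 4 N, and the tab is starting to go down. I press roughly 2 mm more and hold.

>>> apply_moves([
  {"x": 0, "y": 0, "z": 1, "ax": 0, "ay": 0, "az": 0, "gripper": 1},
  {"x": 0, "y": 0, "z": 1, "ax": 0, "ay": 0, "az": 0, "gripper": 1},
  {"x": 0, "y": 0, "z": 0, "ax": 0, "ay": 0, "az": 0, "gripper": 1},
  {"x": 0, "y": 0, "z": 0, "ax": 0, "ay": 0, "az": 0, "gripper": 1},
])

```text
clock: 5.92
position: [0.4446, -0.0202, -0.0006]
ee_rot: [0.983, -0.182, 0.0, 0.0]
ft_force: [-0.9, -1.4, 4.2]
grip_width: 0.005
grasp_force: 2.4
```

>>> apply_moves([
  {"x": 0, "y": 0, "z": 0.5, "ax": 0, "ay": 0, "az": 0, "gripper": 1},
  {"x": 0, "y": 0, "z": 0, "ax": 0, "ay": 0, "az": 0, "gripper": 1},
])

```text
clock: 6.08
position: [0.4446, -0.0202, -0.0011]
ee_rot: [0.983, -0.182, 0.0, 0.0]
ft_force: [-1.8, 0.3, 5.2]
grip_width: -0.002
grasp_force: 2.6
```

```bash
python3 - <<'E'
from h import *
f=[]
for i in range(6): camera('top'); o=get_obs(); f.append(np.r_[o['ft_force'],o['grasp_force'],o['position']])
print(np.mean(f,0).round(4))
E
```

```text
[-1.7649e+00  1.1400e-01  5.3692e+00  2.5642e+00  4.4450e-01 -2.0200e-02
 -1.1000e-03]
```

The reading is 5.4 N, so the tab is about 4.9 mm in. Now I push along the rails.

>>> apply_moves([
  {"x": 3, "y": 0, "z": 0, "ax": 0, "ay": 0, "az": 0, "gripper": 1},
  {"x": 3, "y": 0, "z": 0, "ax": 0, "ay": 0, "az": 0, "gripper": 1},
  {"x": 3, "y": 0, "z": 0, "ax": 0, "ay": 0, "az": 0, "gripper": 1},
  {"x": 3, "y": 0, "z": 0, "ax": 0, "ay": 0, "az": 0, "gripper": 1},
  {"x": 0, "y": 0, "z": 0, "ax": 0, "ay": 0, "az": 0, "gripper": 1},
])

```text
clock: 6.8
position: [0.4557, -0.0243, -0.0013]
ee_rot: [0.983, -0.182, -0.0, -0.0]
ft_force: [-2.1, 0.5, 5.0]
grip_width: -0.001
grasp_force: 2.6
```

```bash
python3 - <<'E'
from h import *
d=snap('wrist','w6.png');o=get_obs();print(o['position'],o['ft_force'])
a=cv2.resize(d['color'][110:270,180:340],(600,600),interpolation=2)
cv2.imwrite('pics/w6c.png',a[:,:,::-1])
E
```

```text
[ 0.45563654 -0.02433879 -0.00124986] [-2.04747687 -0.34115069  3.95280705]
```

View pics/w6c.png

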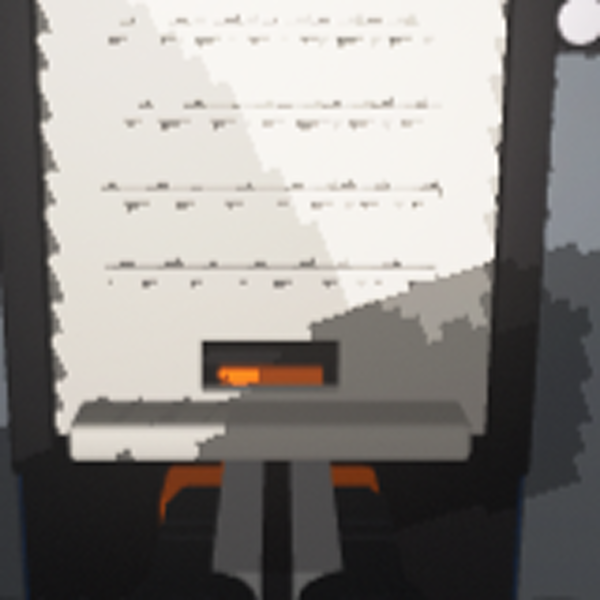

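The catch has moved within the window, so the cover is released and sliding flat. I keep pushing.

>>> apply_moves([
  {"x": 4, "y": 0, "z": 0, "ax": 0, "ay": 0, "az": 0, "gripper": 1},
  {"x": 4, "y": 0, "z": 0, "ax": 0, "ay": 0, "az": 0, "gripper": 1},
  {"x": 4, "y": 0, "z": 0, "ax": 0, "ay": 0, "az": 0, "gripper": 1},
  {"x": 4, "y": 0, "z": 0, "ax": 0, "ay": 0, "az": 0, "gripper": 1},
  {"x": 0, "y": 0, "z": 0, "ax": 0, "ay": 0, "az": 0, "gripper": 1},
])

```text
clock: 7.27
position: [0.4713, -0.0305, -0.0013]
ee_rot: [0.983, -0.182, 0.0, -0.0]
ft_force: [-0.7, 0.1, -0.6]
grip_width: 0.002
grasp_force: 0.0
```

>>> apply_moves([
  {"x": 5, "y": 0, "z": 0, "ax": 0, "ay": 0, "az": 0, "gripper": 1},
  {"x": 5, "y": 0, "z": 0, "ax": 0, "ay": 0, "az": 0, "gripper": 1},
  {"x": 5, "y": 0, "z": 0, "ax": 0, "ay": 0, "az": 0, "gripper": 1},
  {"x": 3, "y": 0, "z": 0, "ax": 0, "ay": 0, "az": 0, "gripper": 1},
  {"x": 0, "y": 0, "z": 0, "ax": 0, "ay": 0, "az": 0, "gripper": 1},
])

```text
clock: 7.68
position: [0.4882, -0.0369, -0.0012]
ee_rot: [0.983, -0.182, 0.0, -0.0]
ft_force: [-0.1, -1.3, -0.4]
grip_width: 0.005
grasp_force: 0.0
```

```bash
cat >> h.py <<'E'
B=np.array([.4735,-.0297,.004]);RZ=R.from_euler('z',-21,degrees=True)
def cov(tag):
    c=snap('wrist',tag+'w.png'); o=get_obs(); q=R.from_quat(o['ee_rot'])
    print('tool box',(RZ.inv().apply(np.array(o['position'])-B)*1e3).round(1),np.round(o['ft_force'],1),o['clock'])
    g=cv2.cvtColor(c['color'],cv2.COLOR_RGB2HSV); m=((g[:,:,1]<45)&(g[:,:,2]>140)).astype(np.uint8)
    n,l,s,ce=cv2.connectedComponentsWithStats(m)
    for i in range(1,n):
        if s[i,4]>900:
            x,y,w,h=s[i,:4]; print(s[i],'far edge box mm',(RZ.inv().apply(px2w(c,ce[i][0],y,.0255)-B)*1e3).round(1),'L/R top',[ (RZ.inv().apply(px2w(c,xx,y+5,.0255)-B)*1e3).round(1)[1] for xx in (np.nonzero(l[y+5]==i)[0][[0,-1]])])
E
python3 -c "
from h import *
cov('a')"
```

```text
tool box [15.8 -1.4 -5.3] [-0.1  0.2  0.4] 7.7333
[  154     5   221   227 31246] far edge box mm [124.   -5.8  21.5] L/R top [np.float64(10.0), np.float64(-20.9)]
[   0   93   57  226 5977] far edge box mm [ 89.1 102.7  21.5] L/R top [np.float64(111.6), np.float64(111.1)]
[ 431  247   81   78 1485] far edge box mm [  14.7 -107.5   21.5] L/R top [np.float64(-108.6), np.float64(-129.0)]
```

>>> apply_moves([
  {"x": 5, "y": 0, "z": 0, "ax": 0, "ay": 0, "az": 0, "gripper": 1},
  {"x": 5, "y": 0, "z": 0, "ax": 0, "ay": 0, "az": 0, "gripper": 1},
  {"x": 4, "y": 0, "z": 0, "ax": 0, "ay": 0, "az": 0, "gripper": 1},
  {"x": 3, "y": 0, "z": 0, "ax": 0, "ay": 0, "az": 0, "gripper": 1},
  {"x": 0, "y": 0, "z": 0, "ax": 0, "ay": 0, "az": 0, "gripper": 1},
])

```text
clock: 8.15
position: [0.504, -0.043, -0.0011]
ee_rot: [0.983, -0.182, 0.0, -0.0]
ft_force: [0.2, -0.7, -0.1]
grip_width: 0.0
grasp_force: 0.0
```

>>> apply_moves([
  {"x": 3, "y": 0, "z": 0, "ax": 0, "ay": 0, "az": 0, "gripper": 1},
  {"x": 3, "y": 0, "z": 0, "ax": 0, "ay": 0, "az": 0, "gripper": 1},
  {"x": 3, "y": 0, "z": 0, "ax": 0, "ay": 0, "az": 0, "gripper": 1},
  {"x": 2, "y": 0, "z": 0, "ax": 0, "ay": 0, "az": 0, "gripper": 1},
  {"x": 0, "y": 0, "z": 0, "ax": 0, "ay": 0, "az": 0, "gripper": 1},
])

```text
clock: 8.57
position: [0.514, -0.0469, -0.0012]
ee_rot: [0.983, -0.182, 0.0, -0.0]
ft_force: [0.5, -0.2, -0.1]
grip_width: -0.002
grasp_force: 0.0
```

```bash
sed -i 's/>140))/>175))/' h.py; python3 -c "
from h import *
cov('b')"
```

```text
tool box [43.7 -1.5 -5.2] [ 0.5 -0.6  0.2] 8.6167
[  184    89   137   142 14711] far edge box mm [118.6   0.8  21.5] L/R top [np.float64(29.1), np.float64(-31.6)]
[   0  117   44  227 4316] far edge box mm [106.4 106.3  21.5] L/R top [np.float64(113.8), np.float64(113.3)]
[ 480  172   32   42 1142] far edge box mm [  81.2 -117.3   21.5] L/R top [np.float64(-112.2), np.float64(-125.1)]
```

The cover's far edge is at x≈118.6 mm and its width measures 60.7 mm (61 given), so its middle is at about 87 mm. I add 4 mm of margin, then draw back and rise.

>>> apply_moves([
  {"x": 2, "y": 0, "z": 0, "ax": 0, "ay": 0, "az": 0, "gripper": 1},
  {"x": 2, "y": 0, "z": 0, "ax": 0, "ay": 0, "az": 0, "gripper": 1},
  {"x": 0, "y": 0, "z": 0, "ax": 0, "ay": 0, "az": 0, "gripper": 1},
  {"x": -4, "y": 0, "z": 0, "ax": 0, "ay": 0, "az": 0, "gripper": 1},
  {"x": -6, "y": 0, "z": 0, "ax": 0, "ay": 0, "az": 0, "gripper": 1},
])

```text
clock: 9.03
position: [0.5079, -0.0444, -0.0012]
ee_rot: [0.983, -0.182, 0.0, -0.0]
ft_force: [0.3, 0.6, 0.3]
grip_width: 0.001
grasp_force: 0.0
```

>>> apply_moves([
  {"x": 0, "y": 0, "z": -10, "ax": 0, "ay": 0, "az": 0, "gripper": 1},
  {"x": 0, "y": 0, "z": -25, "ax": 0, "ay": 0, "az": 0, "gripper": 1},
  {"x": 0, "y": 0, "z": -30, "ax": 0, "ay": 0, "az": 0, "gripper": 1},
  {"x": 0, "y": 0, "z": -30, "ax": 0, "ay": 0, "az": 0, "gripper": 1},
  {"x": 0, "y": 0, "z": -10, "ax": 0, "ay": 0, "az": 0, "gripper": 1},
])

```text
clock: 9.45
position: [0.5098, -0.0441, 0.1086]
ee_rot: [0.983, -0.182, 0.003, 0.0]
ft_force: [1.5, -0.3, 1.0]
grip_width: 0.001
grasp_force: 0.0
```

>>> apply_moves([
  {"x": 0, "y": 0, "z": 0, "ax": 0, "ay": 0, "az": 0, "gripper": 1},
  {"x": 0, "y": 0, "z": 0, "ax": 0, "ay": 0, "az": 0, "gripper": 1},
  {"x": 0, "y": 0, "z": 0, "ax": 0, "ay": 0, "az": 0, "gripper": 1},
])

```text
clock: 9.7
position: [0.5072, -0.0446, 0.103]
ee_rot: [0.983, -0.182, -0.001, 0.0]
ft_force: [0.5, -0.3, -0.5]
grip_width: 0.002
grasp_force: 0.0
```

```bash
python3 - <<'E'
from h import *
cov('c'); cov('d')
c=load('dw.png');g=cv2.cvtColor(c['color'],cv2.COLOR_RGB2HSV)
m=((g[:,:,0]<18)&(g[:,:,1]>180)&(g[:,:,2]>110)).astype(np.uint8)
n,l,s,ce=cv2.connectedComponentsWithStats(m)
print([(s[i].tolist()) for i in range(1,n) if s[i,4]>60])
for z in (28,23): print(z,[w2px(c,B+RZ.apply(np.array(p)/1e3))[0].round(0).tolist() for p in [(-16,15,z),(-44,-15,z)]])
E
```

```text
tool box [36.7 -1.8 98.7] [0.3 0.9 0.4] 9.75
[  37   53   97  208 8407] far edge box mm [143.1 121.4  21.5] L/R top [np.float64(158.2), np.float64(105.4)]
[ 212   83   81   86 6238] far edge box mm [122.3  -1.5  21.5] L/R top [np.float64(28.6), np.float64(-31.7)]
[ 393  129   73   36 1609] far edge box mm [  88.1 -142.4   21.5] L/R top [np.float64(-147.2), np.float64(-169.4)]
[ 390  243   68   60 2951] far edge box mm [  -9.4 -150.9   21.5] L/R top [np.float64(-139.8), np.float64(-170.6)]
tool box [36.6 -1.7 98.6] [-0.2  0.4 -1. ] 9.8
[  36   53   98  208 8492] far edge box mm [142.9 121.1  21.5] L/R top [np.float64(158.1), np.float64(109.0)]
[ 212   83   81   85 6257] far edge box mm [122.1  -1.4  21.5] L/R top [np.float64(28.6), np.float64(-31.7)]
[ 393  129   73   35 1611] far edge box mm [  88.  -142.5   21.5] L/R top [np.float64(-147.8), np.float64(-169.2)]
[ 390  243   68   60 2951] far edge box mm [  -9.5 -150.9   21.5] L/R top [np.float64(-139.7), np.float64(-171.2)]
[[411, 0, 14, 9, 63], [419, 0, 58, 20, 366], [453, 103, 6, 17, 72], [435, 105, 16, 18, 205], [417, 109, 15, 18, 168], [399, 113, 15, 18, 141], [389, 117, 7, 16, 69]]
28 [[233.0, 253.0], [268.0, 282.0]]
23 [[233.0, 250.0], [267.0, 279.0]]
```

The cover lies square on the panel with its middle at about 90 mm. The tab is free and the arm is clear, so I hand in.

```bash
python3 -c "
from workcell import *
print(hand_in())"
```

```text
the job is handed in; nothing more can be done
None
```

I pressed the tab about 4.9 mm, slid the cover off the rails onto the panel (middle about 90 mm from the box's middle), drew back and handed in. I did not see the tab spring back, since the fingers hid it in the last picture, and the hand-in returned no verdict.

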